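# Take the squeeze-tab cap off the coffee grinder

## Robot

A 6-joint arm with a two-finger parallel gripper is mounted at the origin on a cart in front of the work surface, level with it; the furniture and walls round the work are solid. World frame = base frame: x ahead of the robot, y to its left, z up, the work surface at z = 0. Lengths are in m, angles in rad, forces in N, time in s.
With the tool pointing down it reaches from about 0.35 to 0.775 m from the base axis. Payload 5.5 kg.
Tool frame: the origin (TCP) lies where the fingers leave the gripper's body, on its centre line; the fingertips stand 73 mm ahead of it and the grasp point (between the pads) lies 54 mm ahead of it; z points along the fingers, y is the direction in which the jaws open and shut (so a half turn about z gives the same grasp; the last joint's range is limited). The gripper opens to 85 mm and grips with 20 to 120 N. Pads are 22 mm wide; open, the fingers measure 114 mm over their backs; the gripper's body (76 mm by 85 mm) begins 54 mm behind the grasp point. The pads swing forward as they close: fully open they stand 13 mm farther back than shut.
Start: joints at [-1.386, 0.313, 0.046, 1.304, 0, 1.431], TCP at [0.183, -0.545, 0.304] pointing down, gripper open.
Joint ranges: [-2.76, 2.76], [-0.86, 1.69], [-1.03, 1.26], [-2.2, 2.34], [-1.47, 1.5], [-3.14, 3.14]. Speed limits (rad/s): [2.57, 2.57, 3.14, 3.14, 3.14, 3.14].

## Interface

Orientations are given as a unit quaternion [w, x, y, z].
In Python, from workcell import env, read_camera, job, cut_out gives the robot as it stands.
- The arm moves only by the tool servo_tool, never from a script. Its argument "deltas" is a list of rows, each an object of numbers: "dx", "dy", "dz": the shift along the world's x, y, z in mm; "rx", "ry", "rz": the turn, a rotation vector about the world's x, y, z in rad; "fingers": the closure, from -1 (fully open) to 1 (shut). A call has 1 to 8 rows; each row shifts and turns the commanded pose from where the row before left it; what a row does not reach is not made up. A row lasts 1/10 s, in which the tool goes at most 50 mm and 8.59 degrees, less where a joint would pass 70% of its speed; a pose out of reach is approached as far as the arm can. A call is refused whole if a number of a shift passes 50 or a number of a turn 0.15, either way. A call with a gripper value outside its range is refused whole. The fingers move at their own pace and stop on an object; "newtons" is the grip in N (left out, the last holds). Time passes only in rows, so rows that do not move let the fingers close. It gives the time, the measured TCP pose, the force and the opening at its end, in the units of the state.
- env.get_state(): the state, without advancing time (a new reading comes with each control period).
- read_camera(name): name is "scene" or "top" or "wrist"; returns a dict with "img" (420x560x3 uint8, red, green, blue), "intrinsics" (3x3 intrinsics, pixels), "k1" (the pictures are not rectified: a ray, as slopes to the right and down, at radius r is drawn at 1 + k1 r^2 times it, then the intrinsics apply), "extrinsics" (4x4, takes a point from camera to world coordinates); the wrist camera has in their place "hand_eye" (4x4, takes a point from camera to tool coordinates, whose origin is the TCP and whose axes are the flange's). Camera axes: x right, y down, z forward; pixel columns grow to the right and rows downward; lengths in m; the calibration is good to about 2 mm. A picture is of the moment at which its call begins: read the wrist's pose just before it. There is no depth.
- job.hand_in(): hands the job in, once; it reports no verdict.
Trained networks look in the newest picture that a camera, given by its name, has taken for a name from the list of things; names that differ only in an ending like _2 or _b are one class to them, and where a whole thing is asked for, a point or a joint stands for the part that bears it (a point fixed in the world has none). Each returns a list of dicts, best first, with "confidence" (0 to 1); they miss things now and then, are a little off and sometimes report something else, mostly with a low value. They report only what shows in the picture. A call takes as long as a camera call. They do not tell look-alikes from the thing itself.
- cut_out(target, camera): "region" (420x560 bool, what is visible of it) and "extent" ([left, top, right, bottom] in pixels, round what is visible of it).
The state is a dict: "clock": time; "joint_pos": joint angles; "qvel": joint speeds; "tau": joint torques, N m; "tcp_pos": TCP position; "orientation": TCP orientation; "wrist_force": force on the tool from outside, world axes, zero at the start; "ft_torque": the same for the moment, N m; "finger_gap": finger opening in m.
Only numpy, scipy, OpenCV 4.12 (cv2) and the standard library are available. Lean on these libraries where they do the work, as an engineer would, in place of code of your own. Each camera call takes 0.05 s, during which the arm holds its last target. There are 200 camera calls.

## Task

Open the coffee grinder for filling: squeeze the two tabs of its grey cap together and, keeping them squeezed, turn the cap anticlockwise (seen from above) until you feel it come up against its stop. Then ease off the turn, lift the cap straight up and off, and set it down gently, upright, wholly on the white board. Force nothing: do not wrench the cap against the grinder or crush the tabs, and leave the glass, the mug and the salt shaker where they are.

Things in the scene. Friction and masses are not known exactly. Their poses are not given: they have to be found in the camera images.
- grinder: Coffee grinder: steel body, black foot and neck, 114 mm wide at the foot, 92 mm at the neck, 120 mm high to the neck's rim; stuck fast on suction feet. Origin: centre of its underside, z up; a small black switch is on its -x side. With the cap locked, the cap's axes are parallel to the grinder's.
- neck_rim (a point): Centre of the neck's rim, 120 mm up. Inside, unseen, are stops for the cap's lugs: turned anticlockwise 0.6 to 1.1 rad from locked (varies) the cap meets them; there, or up to 0.1 rad short, it lifts straight out. Free turning takes 0.1 to 0.2 N m (more if pressed down); at the stops it rises at once: ease back 0.03 to 0.06 rad, then lift. Over 22 N between cap and neck (0.7 N m) is too much.
- cap_grip (a point): On the grey plastic cap's axis, half-way up its two upright tabs, 39.5 mm above the cap's underside (137.5 mm above the worktop while locked). The tabs are 25 mm tall, 22 mm wide along x, 6 mm thick, 56 mm over their outer faces, at +y and -y; fingers close along y. The disc below them has its top 13.5 mm under this point. z up the cap. The cap weighs about 0.11 kg.
- cap_foot (a point): Centre of the cap's underside, the flat foot it stands on: the end of a round plug of 61 mm diameter and 22 mm length, which sits in the neck with 1.5 mm play all round and has a lug at +x and -x. Above the plug is a cover disc of 90 mm diameter, 4 mm thick, then the tabs up to 52 mm. Closing fingers may push the cap down a few N: rise a fraction of a mm until that is gone.
- tab_left (a joint): How far the tab at +y is pressed in: 0 (sprung out, locks the cap) to 0.005 m (fully in). It takes 4.5 N to start, 12 N to press fully in. Its tooth leaves the neck's notch after 3 to 4 mm, so press both tabs fully in (46 mm over both); a grip 2 mm or more off the cap's axis leaves one tooth caught. 15 to 25 N grip is right, over 40 N on a tab crushes it.
- tab_right (a joint): The same for the tab at -y of the cap.
- board: White plastic board, 195 mm along its x, 140 mm along its y, 7 mm thick, lying loose on the worktop. Origin: centre of its underside.
- tea_glass: Bystander: clear glass tumbler, 77 mm wide, 89 mm high. Origin: centre of its underside.
- salt_shaker: Bystander: salt shaker, 44 mm wide, 90 mm high. Origin: centre of its underside.
- mug: Bystander: green mug, 86 mm wide, 96 mm high. Origin: centre of its underside.
Things that resemble listed ones, but are neither listed nor needed, are in the scene too. What is shaped like the part that bears cap_grip but blue or orange is not meant.

How it is judged:
On the way, in this order (a step that is already met when the one before it is completed fails the run):
1. both tabs are held in while the cap is turned at least 0.5 rad from its locked position, still down on the neck (value of joint each of tab_left, tab_right above 0.0025 m and angle between the x axis of cap_grip and the x axis of grinder, either way round above 0.5 rad and z of cap_grip in the frame of grinder below 0.142 m), for 0.1 s.
2. the cap is lifted clear of the grinder (height (world z) of cap_grip above 0.162 m), for 0.1 s.
At the end, for the whole second after the job is handed in: The cap stands upright (within 0.1 rad) and at rest on its foot on the white board, its foot wholly on it (centre within 70 mm along the board's length and 43 mm along its width of the board's middle), its tabs sprung out again (x of cap_grip in the frame of board between -0.07 and 0.07 m and y of cap_grip in the frame of board between -0.043 and 0.043 m and z of cap_grip in the frame of board between 0.043 and 0.05 m and angle between cap_grip's own z axis and vertical below 0.1 rad and linear speed of cap below 0.02 m/s and value of joint each of tab_left, tab_right below 0.001 m); the robot touches nothing.
It fails at once if the cap is wrenched, pried or pressed against the grinder with more than 22 N (contact force between cap and grinder above 22 N).
It fails at once if a tab is squeezed with more than 40 N (contact force between the fingers and tab_left above 40 N or contact force between the fingers and tab_right above 40 N).
It fails at once if the cap is pressed or knocked on the board with more than 40 N (contact force between cap and board above 40 N).
It fails at once if the cap is dropped (falls out of the fingers faster than 0.5 m/s, that is from more than about 13 mm) or tipped by more than 0.5 rad ((contact force between the fingers and cap below 0.3 N and linear speed of cap above 0.5 m/s) or angle between cap_grip's own z axis and vertical above 0.5 rad).
It fails at once if a bystander is moved by more than 15 mm (distance of any of tea_glass, salt_shaker, mug from where it was at the start of the episode above 0.015 m).
It also fails if it takes over 70 s, if anything falls off the work surface, if the arm or the gripper's body presses on something with over 40 N, if the wrist force passes 120 N, or if a joint passes its speed limit or range.

## Working session

There is one attempt and no reset: what is moved stays moved. The work goes in short steps, Python scripts to look and compute and a tool call to move; the robot and the scene stay as the last step left them, time stands still between calls to the robot, and variables do not carry over. Pictures are saved under pics/ and viewed, about 8 in all and at most 12, crops included, and the job is handed in when it is done.

Besides the shell and the picture viewer there is one more tool, called after "Call:" as name(argument=value, ...) on one line, values as JSON. servo_tool: Moves the arm, as the interface text tells. Its arguments: {"type":"object","properties":{"deltas":{"type":"array"},"newtons":{"type":"number"}},"required":["deltas"]}

```bash
mkdir -p pics; cat > h.py <<'E'
import numpy as np, cv2
from workcell import env, read_camera, job, cut_out
def snap(n):
    s=env.get_state(); c=read_camera(n)
    c['s']=s
    if n=='wrist':
        w,x,y,z=s['orientation']
        from scipy.spatial.transform import Rotation as R
        T=np.eye(4);T[:3,:3]=R.from_quat([x,y,z,w]).as_matrix();T[:3,3]=s['tcp_pos']
        c['extrinsics']=T@np.array(c['hand_eye'])
    return c
def dist(c):return np.array([c['k1'],0,0,0,0],float)
def px2w(c,uv,z):
    uv=np.array(uv,float).reshape(-1,1,2)
    p=cv2.undistortPointsIter(uv,np.array(c['intrinsics'],float),dist(c),None,None,(3,50,1e-9)).reshape(-1,2)
    E=np.array(c['extrinsics']);d=np.c_[p,np.ones(len(p))]@E[:3,:3].T;o=E[:3,3]
    return o+d*((z-o[2])/d[:,2])[:,None]
def w2px(c,P):
    E=np.linalg.inv(np.array(c['extrinsics']));q=np.array(P,float).reshape(-1,3)@E[:3,:3].T+E[:3,3]
    return cv2.projectPoints(q,np.zeros(3),np.zeros(3),np.array(c['intrinsics'],float),dist(c))[0].reshape(-1,2)
def save(c,f,box=None,k=1):
    im=c['img'][...,::-1]
    if box: l,t,r,b=box; im=im[t:b,l:r]
    cv2.imwrite('pics/'+f,cv2.resize(im,None,fx=k,fy=k,interpolation=cv2.INTER_CUBIC))
E
python3 - <<'E'
from h import *
ims=[]
for n in ['scene','top']:
    c=snap(n); ims.append(c['img'])
    print(n,np.round(c['extrinsics'],3).tolist(),np.round(c['intrinsics'],1).tolist(),c['k1'])
    for t in ['grinder','cap_grip','board','tea_glass','salt_shaker','mug']:
        for d in cut_out(t,n):
            m=d['region'];ys,xs=np.nonzero(m)
            print(t,round(d['confidence'],2),np.round(d['extent']).tolist(),len(xs),c['img'][m].mean(0).round())
    save(c,n+'0.png',k=1.4)
print(env.get_state())
E
```

```text
scene [[-0.973, -0.158, 0.166, 0.371], [-0.229, 0.644, -0.73, 0.793], [0.008, -0.748, -0.663, 0.866], [0.0, 0.0, 0.0, 1.0]] [[410.6, 0.0, 277.8], [0.0, 410.6, 210.8], [0.0, 0.0, 1.0]] 0.022253230841798206
grinder 0.65 [275.0, 185.0, 337.0, 216.0] 1729 [209. 203. 200.]
grinder 0.61 [278.0, 260.0, 320.0, 302.0] 1399 [74. 74. 75.]
cap_grip 0.94 [309.0, 343.0, 346.0, 384.0] 1344 [188.  95.  30.]
cap_grip 0.71 [279.0, 241.0, 320.0, 270.0] 815 [ 94.  94. 101.]
cap_grip 0.65 [224.0, 254.0, 260.0, 282.0] 716 [181.  90.  26.]
cap_grip 0.56 [283.0, 224.0, 313.0, 244.0] 432 [ 42.  72. 141.]
board 0.7 [275.0, 186.0, 336.0, 219.0] 1658 [210. 204. 201.]
tea_glass 0.69 [178.0, 263.0, 213.0, 308.0] 1159 [151. 147. 144.]
salt_shaker 0.71 [225.0, 209.0, 244.0, 240.0] 374 [131. 127. 122.]
mug 0.72 [252.0, 144.0, 280.0, 174.0] 824 [53. 57. 41.]
top [[0.009, -0.993, 0.118, 0.416], [-1.0, -0.009, 0.002, -0.038], [-0.001, -0.118, -0.993, 1.323], [0.0, 0.0, 0.0, 1.0]] [[451.7, 0.0, 279.4], [0.0, 451.7, 203.1], [0.0, 0.0, 1.0]] 0.04360294628777193
grinder 0.69 [378.0, 154.0, 420.0, 187.0] 981 [29. 31. 18.]
g
[... 610 characters left out ...]
917 [78. 77. 79.]
{'clock': 0.7, 'joint_pos': array([-1.38560553e+00,  3.13175317e-01,  4.61365796e-02,  1.30359453e+00,
       -1.19997845e-05,  1.43121042e+00]), 'qvel': array([ 0.00089303,  0.00020658, -0.00063662,  0.00087558,  0.0003794 ,
       -0.00280744]), 'tau': array([ 9.00662999e-04, -4.80298412e+01,  2.98742884e+01, -7.48376942e-05,
        5.59769319e-06, -5.42816053e-06]), 'tcp_pos': array([ 0.18348593, -0.54499016,  0.30395222]), 'orientation': array([ 8.16474331e-05,  9.86843957e-01,  1.61675594e-01, -4.13936852e-06]), 'wrist_force': array([ 0.42812528,  0.71656691, -0.93659973]), 'ft_torque': array([ 0.06624568, -0.00163   , -0.02260926]), 'finger_gap': 0.08520370433684735}
```

View pics/scene0.png

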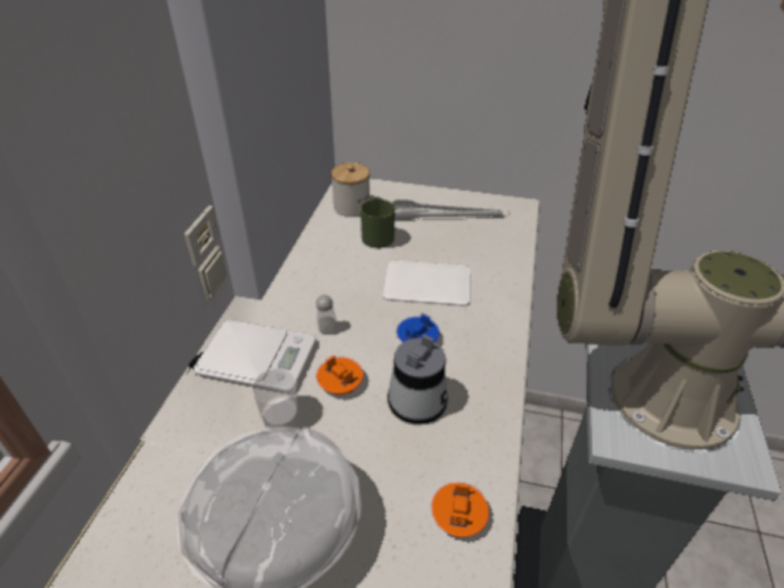

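View pics/top0.png

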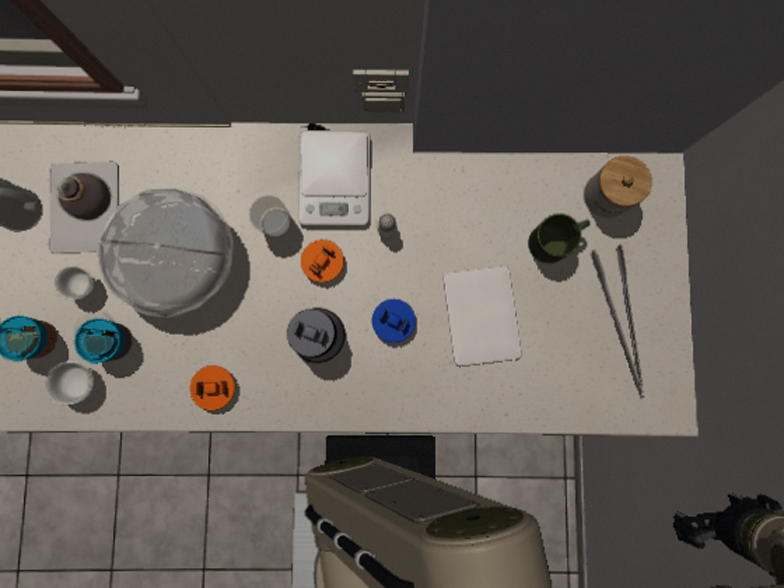

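The pictures show one grey cap, on the grinder, at about px (222,239) in the top view and (299,253) in the scene view. The look-alikes in the top view are blue (281,230), orange (230,186) and orange (153,277). Those three lie on the counter, so I choose the grey cap. The board is at (345,226), the glass at (196,158), the shaker at (277,159) and the mug at (398,170).

```bash
python3 - <<'E'
from h import *
c=snap('top'); t=snap('scene')
for d in cut_out('cap_grip','top'):
    m=d['region'];ys,xs=np.nonzero(m)
    if abs(xs.mean()-222)<15: print('cap c',px2w(c,[[xs.mean(),ys.mean()]],.124), px2w(c,[[222,240.5]],.124))
for d in cut_out('cap_grip','scene'):
    m=d['region'];ys,xs=np.nonzero(m)
    if abs(xs.mean()-299)<15: print('cap scene',px2w(t,[[xs.mean(),ys.mean()]],.128))
b=cut_out('board','top')[0]['region'].astype(np.uint8)
cn=max(cv2.findContours(b,0,2)[0],key=cv2.contourArea)
r=cv2.minAreaRect(px2w(c,cn.reshape(-1,2),.007)[:,:2].astype(np.float32)*1000);print('board',r)
for n,p in dict(glass=(196,158),shaker=(277,158),mug=(398,170)).items(): print(n,px2w(c,[p],.09))
save(c,'capcrop.png',(190,205,270,265),8)
E
```

```text
cap c [[0.46436741 0.11572666 0.124     ]] [[0.45765042 0.11500928 0.124     ]]
cap c [[0.60297859 0.09748764 0.124     ]] [[0.45765042 0.11500928 0.124     ]]
cap scene [[0.48701089 0.05449548 0.128     ]]
cap scene [[0.46880316 0.12292923 0.128     ]]
board ((508.79656982421875, -224.0033416748047), (194.61090087890625, 139.93405151367188), 7.313895225524902)
glass [[0.68670418 0.19687992 0.09      ]]
shaker [[ 0.68888949 -0.02803954  0.09      ]]
mug [[ 0.65770617 -0.36280104  0.09      ]]
```

View pics/capcrop.png

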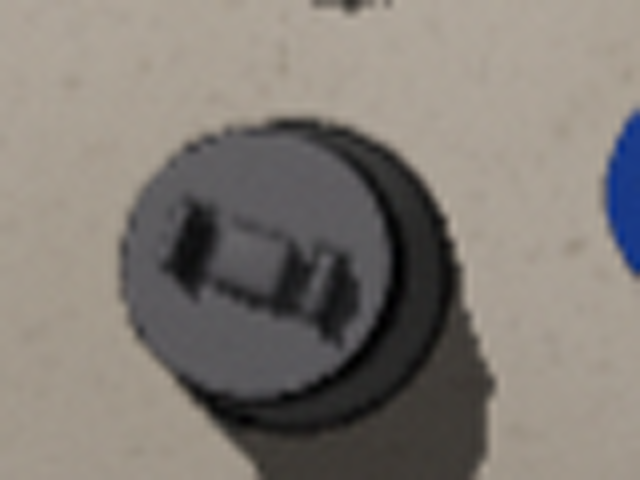

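The close crop shows the grey cap with two upright tabs, at crop px (188,245) and (340,300). The tab axis is about 17° clockwise of world y, so the cap yaw is about -0.29 rad. Next I move above the cap, turning +2.52 in rz so that joint 6 has room for the turn.

Call:
servo_tool(deltas=[{"dx": 35, "dy": 35, "rz": 0.14, "fingers": -1}, {"dx": 35, "dy": 35, "rz": 0.14}, {"dx": 35, "dy": 35, "rz": 0.14}, {"dx": 35, "dy": 35, "rz": 0.14}, {"dx": 35, "dy": 35, "rz": 0.14}, {"dx": 35, "dy": 35, "rz": 0.14}, {"dx": 35, "dy": 35, "rz": 0.14}, {"dx": 35, "dy": 35, "rz": 0.14}], newtons=20)

```text
invalid input at $.deltas[0]: expected keys dx, dy, dz, rx, ry, rz, fingers
```

Call:
servo_tool(deltas=[{"dy": 45, "rz": 0.14}, {"dy": 45, "rz": 0.14}, {"dy": 45, "rz": 0.14}, {"dy": 45, "rz": 0.14}, {"dy": 45, "rz": 0.14}, {"dy": 45, "rz": 0.14}, {"dy": 45, "rz": 0.14}, {"dy": 45, "rz": 0.14}])

```text
invalid input at $.deltas[0]: expected keys dx, dy, dz, rx, ry, rz, fingers
```

Call:
servo_tool(deltas=[{"dy": 10, "rz": 0.14}, {"dy": 10, "rz": 0.14}, {}, {}])

```text
invalid input at $.deltas[0]: expected keys dx, dy, dz, rx, ry, rz, fingers
```

```bash
python3 - <<'E'
from h import *
c=snap('wrist');print(c['s']['tcp_pos'],c['s']['orientation'],c['s']['joint_pos'],c['s']['wrist_force'],np.round(c['hand_eye'],3).tolist())
for d in cut_out('cap_grip','wrist'):
    m=d['region'];ys,xs=np.nonzero(m);print(d['confidence'],d['extent'],px2w(c,[[xs.mean(),ys.mean()]],.124),c['img'][m].mean(0))
print(w2px(c,[[.4577,.115,.124]]))
save(c,'w1.png',k=1.4)
E
```

```text
[ 0.18349982 -0.54499635  0.30394899] [9.22667774e-05 9.86843540e-01 1.61678133e-01 1.46988101e-05] [-1.38559841e+00  3.13178258e-01  4.61327781e-02  1.30356569e+00
  2.51816839e-05  1.43121240e+00] [0.4822157  0.44368413 0.45387955] [[-0.001, -0.959, -0.282, 0.072], [1.0, -0.001, 0.0, 0.0], [-0.0, -0.282, 0.959, -0.069], [0.0, 0.0, 0.0, 1.0]]
[[1353.93684513 1107.31271363]]
```

View pics/w1.png

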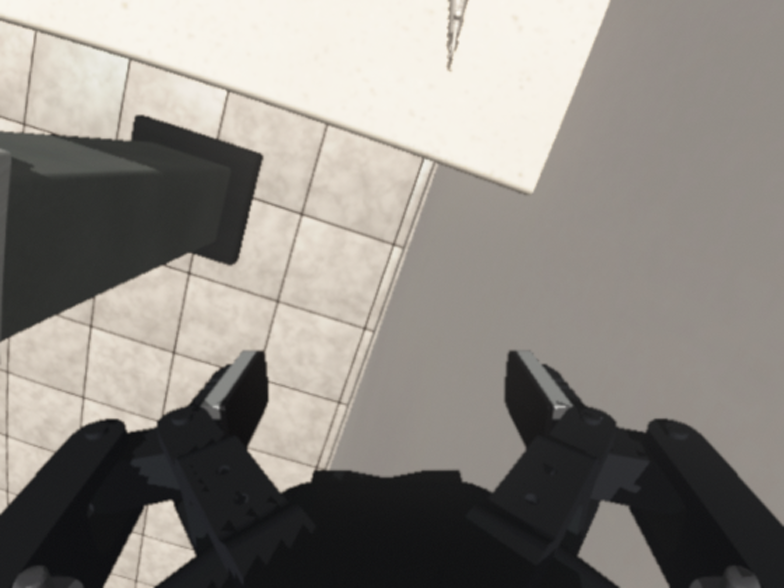

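All the move calls were refused because every row needs every key. Nothing moved, and the picture only shows the gripper at its start pose. I'll repeat with full rows.

Call:
servo_tool(deltas=[{"dx": 35, "dy": 35, "dz": 0, "rx": 0, "ry": 0, "rz": 0.14, "fingers": -1}, {"dx": 35, "dy": 35, "dz": 0, "rx": 0, "ry": 0, "rz": 0.14, "fingers": -1}, {"dx": 35, "dy": 35, "dz": 0, "rx": 0, "ry": 0, "rz": 0.14, "fingers": -1}, {"dx": 35, "dy": 35, "dz": 0, "rx": 0, "ry": 0, "rz": 0.14, "fingers": -1}, {"dx": 35, "dy": 35, "dz": 0, "rx": 0, "ry": 0, "rz": 0.14, "fingers": -1}, {"dx": 35, "dy": 35, "dz": 0, "rx": 0, "ry": 0, "rz": 0.14, "fingers": -1}, {"dx": 35, "dy": 35, "dz": 0, "rx": 0, "ry": 0, "rz": 0.14, "fingers": -1}, {"dx": 35, "dy": 35, "dz": 0, "rx": 0, "ry": 0, "rz": 0.14, "fingers": -1}], newtons=20)

```text
clock: 1.85
tcp_pos: [0.4647, -0.2634, 0.3042]
orientation: [0.0, 0.748, 0.663, 0.0]
wrist_force: [0.7, -1.7, 0.1]
finger_gap: 0.0851
```

Call:
servo_tool(deltas=[{"dx": 0, "dy": 45, "dz": 0, "rx": 0, "ry": 0, "rz": 0.14, "fingers": -1}, {"dx": 0, "dy": 45, "dz": 0, "rx": 0, "ry": 0, "rz": 0.14, "fingers": -1}, {"dx": 0, "dy": 45, "dz": 0, "rx": 0, "ry": 0, "rz": 0.14, "fingers": -1}, {"dx": 0, "dy": 45, "dz": 0, "rx": 0, "ry": 0, "rz": 0.14, "fingers": -1}, {"dx": 0, "dy": 45, "dz": 0, "rx": 0, "ry": 0, "rz": 0.14, "fingers": -1}, {"dx": 0, "dy": 45, "dz": 0, "rx": 0, "ry": 0, "rz": 0.14, "fingers": -1}, {"dx": 0, "dy": 45, "dz": 0, "rx": 0, "ry": 0, "rz": 0.14, "fingers": -1}, {"dx": 0, "dy": 45, "dz": 0, "rx": 0, "ry": 0, "rz": 0.14, "fingers": -1}])

```text
clock: 2.65
tcp_pos: [0.4632, 0.0968, 0.3042]
orientation: [0.0, 0.282, 0.959, 0.0]
wrist_force: [0.1, 0.2, -0.3]
finger_gap: 0.0855
```

Call:
servo_tool(deltas=[{"dx": 0, "dy": 10, "dz": 0, "rx": 0, "ry": 0, "rz": 0.14, "fingers": -1}, {"dx": 0, "dy": 10, "dz": 0, "rx": 0, "ry": 0, "rz": 0.14, "fingers": -1}, {"dx": 0, "dy": 0, "dz": 0, "rx": 0, "ry": 0, "rz": 0, "fingers": -1}, {"dx": 0, "dy": 0, "dz": 0, "rx": 0, "ry": 0, "rz": 0, "fingers": -1}])

```text
clock: 3.05
tcp_pos: [0.4635, 0.115, 0.3039]
orientation: [0.0, 0.149, 0.989, -0.0]
wrist_force: [-0.7, 0.5, -0.6]
finger_gap: 0.0854
```

```bash
python3 - <<'E'
from h import *
c=snap('wrist');print(c['s']['tcp_pos'],c['s']['orientation'],c['s']['joint_pos'],c['s']['wrist_force'])
for d in cut_out('cap_grip','wrist'):
    m=d['region'];ys,xs=np.nonzero(m);print(d['confidence'],d['extent'],px2w(c,[[xs.mean(),ys.mean()]],.124),c['img'][m].mean(0))
print(w2px(c,[[.4577,.115,.124]]))
save(c,'w2.png',k=1.4)
E
```

```text
[0.46346012 0.11497735 0.30393878] [ 5.74094245e-05  1.49223565e-01  9.88803479e-01 -7.00314613e-05] [ 7.49237264e-02  1.24643444e-01 -1.94374896e-01  1.25169726e+00
 -1.62125660e-04  3.74489720e-01] [-0.71288583  0.47703777 -0.62549296]
0.82 [233.8, 151.8, 330.8, 250.2] [[0.4651826  0.11892511 0.124     ]] [138.57646259 135.92816327 136.44965986]
0.73 [138.2, 202.6, 205.3, 263.8] [[0.46431935 0.01303592 0.124     ]] [ 38.62012535  78.58809192 174.00417827]
0.68 [275.6, 257.6, 342.5, 313.1] [[0.55529617 0.11807906 0.124     ]] [218.76207261 119.9481847   34.87416285]
[[273.87387308 194.31334442]]
```

View pics/w2.png

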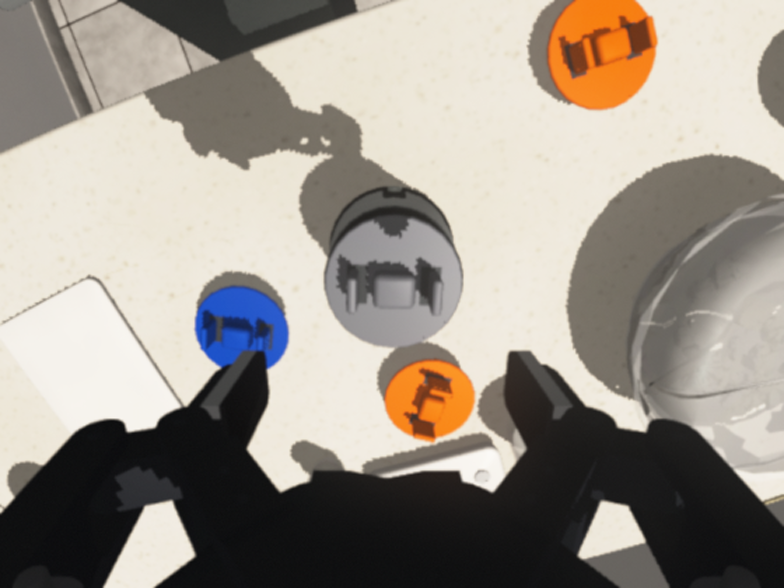

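The wrist view shows the grey cap at view px (394,280). Its tabs are at x 350 and 437, lying almost along the jaw axis and about 0.03 rad clockwise of it. The blue cap (240,330) and orange caps (430,400) and (603,50) are off to the sides. I'll go lower for a precise look.

Call:
servo_tool(deltas=[{"dx": 0, "dy": 2, "dz": -25, "rx": 0, "ry": 0, "rz": -0.03, "fingers": -1}, {"dx": 0, "dy": 0, "dz": -25, "rx": 0, "ry": 0, "rz": 0, "fingers": -1}, {"dx": 0, "dy": 0, "dz": 0, "rx": 0, "ry": 0, "rz": 0, "fingers": -1}, {"dx": 0, "dy": 0, "dz": 0, "rx": 0, "ry": 0, "rz": 0, "fingers": -1}])

```text
clock: 3.55
tcp_pos: [0.4633, 0.1164, 0.2541]
orientation: [-0.001, 0.164, 0.987, -0.0]
wrist_force: [-0.8, -0.1, 0.6]
finger_gap: 0.0854
```

```bash
cat > m.py <<'E'
from h import *
import sys
c=snap('wrist');s=c['s'];print(s['tcp_pos'],s['orientation'],np.round(c['intrinsics'],1).tolist(),c['k1'])
for d in cut_out('cap_grip','wrist'):
    m=d['region'].astype(np.uint8);ys,xs=np.nonzero(m)
    col=c['img'][m>0].mean(0)
    if np.ptp(col)<30:
        cn=max(cv2.findContours(m,0,cv2.CHAIN_APPROX_NONE)[0],key=cv2.contourArea)
        h=cv2.convexHull(cn).reshape(-1,2)
        P=px2w(c,h,.122)[:,:2].astype(np.float32)
        print('hull',d['extent'],P.min(0),P.max(0),cv2.minEnclosingCircle(P*1000), cv2.fitEllipse(P*1000))
t=np.array(s['tcp_pos'])
print('axis px at z .15,.137,.124',w2px(c,[[t[0],t[1],z] for z in(.15,.1375,.124)]).round(1).tolist())
save(c,sys.argv[1],(180,140,380,290),4)
E
python3 m.py w3.png
```

```text
[0.46330655 0.11638882 0.25407232] [-5.28007952e-04  1.63641621e-01  9.86519704e-01 -1.19291360e-04] [[289.7, 0.0, 275.7], [0.0, 289.7, 202.2], [0.0, 0.0, 1.0]] -0.060409516388813304
hull [220.3, 163.5, 341.0, 276.4] [0.4232427 0.0726746] [0.51211745 0.1638288 ] ((466.6477355957031, 118.2484359741211), 45.58256912231445) ((467.3448181152344, 118.28260040283203), (88.57351684570312, 90.41791534423828), 175.60916137695312)
axis px at z .15,.137,.124 [[275.8, 233.0], [275.8, 226.0], [275.8, 219.4]]
```

View pics/w3.png

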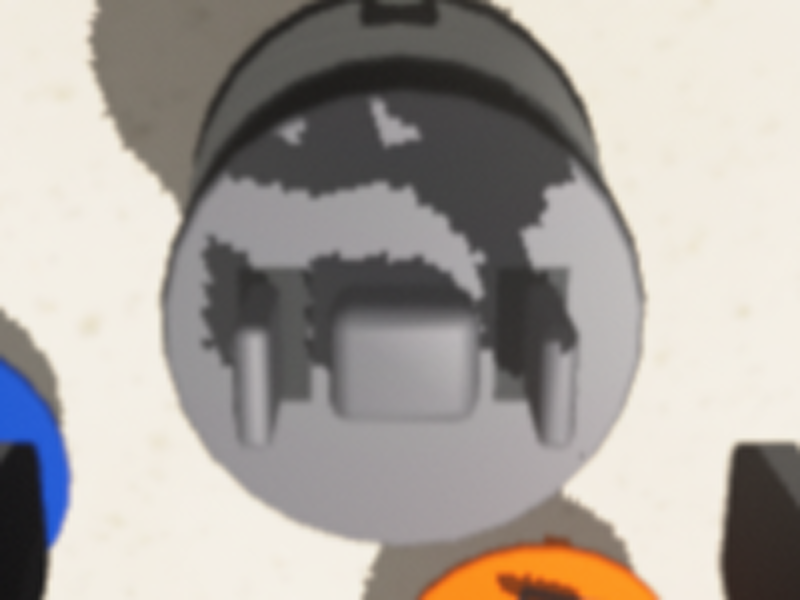

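The closer crop shows the cap disc centred at crop (402,315). The tab tops are at x 234–271 and 540–577, level with the jaws. The cap therefore lies about (+3.5, +2.3) mm from the TCP, and the hull fit agrees. I'll correct for that and go down.

Call:
servo_tool(deltas=[{"dx": 3.5, "dy": 2.3, "dz": -10, "rx": 0, "ry": 0, "rz": 0, "fingers": -1}, {"dx": 0, "dy": 0, "dz": -10, "rx": 0, "ry": 0, "rz": 0, "fingers": -1}, {"dx": 0, "dy": 0, "dz": -10, "rx": 0, "ry": 0, "rz": 0, "fingers": -1}, {"dx": 0, "dy": 0, "dz": -8, "rx": 0, "ry": 0, "rz": 0, "fingers": -1}, {"dx": 0, "dy": 0, "dz": 0, "rx": 0, "ry": 0, "rz": 0, "fingers": -1}, {"dx": 0, "dy": 0, "dz": 0, "rx": 0, "ry": 0, "rz": 0, "fingers": -1}, {"dx": 0, "dy": 0, "dz": 0, "rx": 0, "ry": 0, "rz": 0, "fingers": -1}])

```text
clock: 4.35
tcp_pos: [0.4672, 0.1194, 0.2162]
orientation: [0.0, 0.163, 0.987, 0.0]
wrist_force: [-0.5, 0.3, -0.2]
finger_gap: 0.0856
```

```bash
python3 m.py w4.png
```

```text
[0.46717959 0.11935792 0.21617503] [2.29069635e-04 1.62680343e-01 9.86678794e-01 1.06567569e-04] [[289.7, 0.0, 275.7], [0.0, 289.7, 202.2], [0.0, 0.0, 1.0]] -0.060409516388813304
hull [202.3, 165.8, 347.1, 301.8] [0.42341387 0.07391261] [0.5122915  0.16309208] ((467.4090881347656, 118.35359191894531), 44.912254333496094) ((467.3392333984375, 118.392822265625), (88.92301177978516, 89.32310485839844), 82.81363677978516)
axis px at z .15,.137,.124 [[275.7, 260.8], [275.7, 250.2], [275.7, 240.4]]
```

View pics/w4.png

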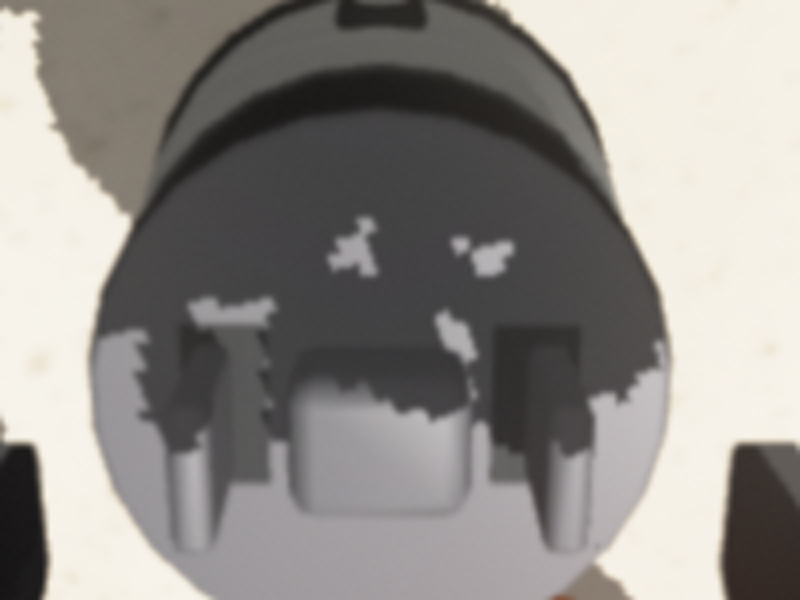

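The tabs' outer faces are at x 170 and 592 (mid 381), against a finger mid of about 382. The yaw is level and the cap is within about 0.5 mm. I'll go down to TCP z 0.199 and close gently.

Call:
servo_tool(deltas=[{"dx": 0, "dy": -0.6, "dz": -7, "rx": 0, "ry": 0, "rz": 0, "fingers": -1}, {"dx": 0, "dy": 0, "dz": -6, "rx": 0, "ry": 0, "rz": 0, "fingers": -1}, {"dx": 0, "dy": 0, "dz": -4, "rx": 0, "ry": 0, "rz": 0, "fingers": -1}, {"dx": 0, "dy": 0, "dz": 0, "rx": 0, "ry": 0, "rz": 0, "fingers": -0.3}, {"dx": 0, "dy": 0, "dz": 0, "rx": 0, "ry": 0, "rz": 0, "fingers": -0.3}, {"dx": 0, "dy": 0, "dz": 0, "rx": 0, "ry": 0, "rz": 0, "fingers": -0.3}], newtons=20)

```text
clock: 5.05
tcp_pos: [0.467, 0.1187, 0.199]
orientation: [0.0, 0.163, 0.987, 0.0]
wrist_force: [0.4, -0.6, -0.2]
finger_gap: 0.0558
```

Call:
servo_tool(deltas=[{"dx": 0, "dy": 0, "dz": 0, "rx": 0, "ry": 0, "rz": 0, "fingers": 0}, {"dx": 0, "dy": 0, "dz": 0, "rx": 0, "ry": 0, "rz": 0, "fingers": 0}, {"dx": 0, "dy": 0, "dz": 0, "rx": 0, "ry": 0, "rz": 0, "fingers": 0.1}, {"dx": 0, "dy": 0, "dz": 0, "rx": 0, "ry": 0, "rz": 0, "fingers": 0.1}, {"dx": 0, "dy": 0, "dz": 0, "rx": 0, "ry": 0, "rz": 0, "fingers": 0.1}], newtons=20)

```text
clock: 5.55
tcp_pos: [0.4673, 0.1187, 0.2004]
orientation: [0.001, 0.163, 0.987, 0.0]
wrist_force: [-3.2, 0.2, 9.3]
finger_gap: 0.0445
```

Call:
servo_tool(deltas=[{"dx": 0, "dy": 0, "dz": 0.7, "rx": 0, "ry": 0, "rz": 0, "fingers": 0.15}, {"dx": 0, "dy": 0, "dz": 0.5, "rx": 0, "ry": 0, "rz": 0, "fingers": 0.15}, {"dx": 0, "dy": 0, "dz": 0, "rx": 0, "ry": 0, "rz": 0, "fingers": 0.15}, {"dx": 0, "dy": 0, "dz": 0, "rx": 0, "ry": 0, "rz": 0, "fingers": 0.15}])

```text
clock: 5.95
tcp_pos: [0.4673, 0.1187, 0.2005]
orientation: [0.0, 0.163, 0.987, 0.0]
wrist_force: [-0.7, -1.6, 5.6]
finger_gap: 0.0443
```

```bash
python3 - <<'E'
from h import *
s=env.get_state()
for k in ['tcp_pos','wrist_force','ft_torque','finger_gap']:print(k,np.round(s[k],4))
c=snap('wrist');save(c,'w5.png',(180,140,380,290),4)
E
```

```text
tcp_pos [0.4673 0.1187 0.2005]
wrist_force [-0.7351 -1.5772  5.6078]
ft_torque [-9.270e-02  2.121e-01 -1.000e-04]
finger_gap 0.0443
```

View pics/w5.png

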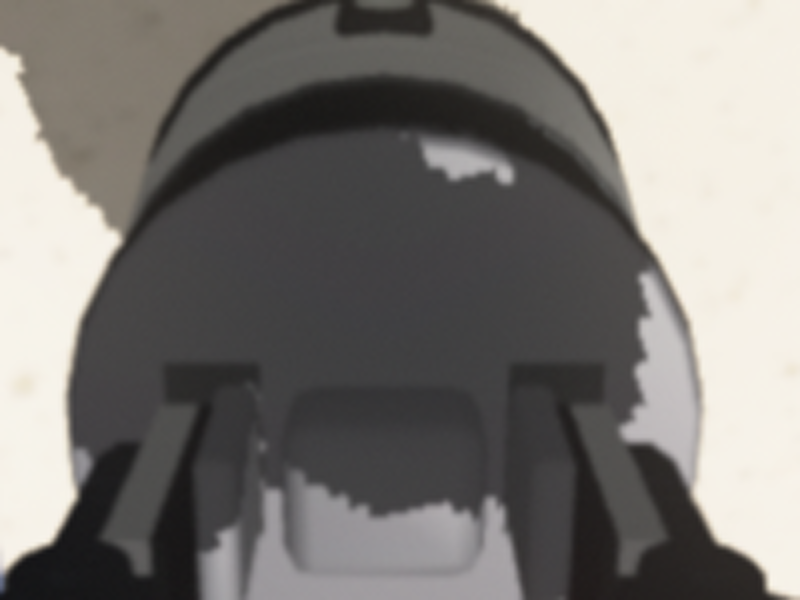

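Both tabs are pressed in symmetrically, at crop (215,490) and (545,490), between the pads. I'll rise to take off the remaining 5.6 N, then start turning.

Call:
servo_tool(deltas=[{"dx": 0, "dy": 0, "dz": 1.0, "rx": 0, "ry": 0, "rz": 0, "fingers": 0.15}, {"dx": 0, "dy": 0, "dz": 0.6, "rx": 0, "ry": 0, "rz": 0, "fingers": 0.15}, {"dx": 0, "dy": 0, "dz": 0, "rx": 0, "ry": 0, "rz": 0, "fingers": 0.15}])

```text
clock: 6.3
tcp_pos: [0.4667, 0.1188, 0.2013]
orientation: [-0.0, 0.163, 0.987, 0.0]
wrist_force: [0.2, 0.7, -1.2]
finger_gap: 0.044
```

Call:
servo_tool(deltas=[{"dx": 0, "dy": 0, "dz": 0, "rx": 0, "ry": 0, "rz": 0.04, "fingers": 0.15}, {"dx": 0, "dy": 0, "dz": 0, "rx": 0, "ry": 0, "rz": 0.04, "fingers": 0.15}, {"dx": 0, "dy": 0, "dz": 0, "rx": 0, "ry": 0, "rz": 0, "fingers": 0.15}])

```text
clock: 6.6
tcp_pos: [0.4668, 0.1187, 0.2013]
orientation: [-0.0, 0.123, 0.992, -0.0]
wrist_force: [0.2, -0.7, -0.9]
finger_gap: 0.044
```

```bash
cat > st.py <<'E'
from h import *
s=env.get_state()
for k in ['clock','tcp_pos','wrist_force','ft_torque','finger_gap']:print(k,np.round(s[k],4))
w,x,y,z=s['orientation'];print('yaw of tool y',np.arctan2(y*y-x*x,2*x*y),'j6',s['joint_pos'][5],s['tau'][5])
E
python3 st.py
```

```text
clock 6.6
tcp_pos [0.4668 0.1187 0.2013]
wrist_force [ 0.1502 -0.667  -0.947 ]
ft_torque [-0.0136 -0.0009 -0.011 ]
finger_gap 0.044
yaw of tool y 1.3241386333796827 j6 0.3288015419987331 -0.2772417291998863
```

Call:
servo_tool(deltas=[{"dx": 0, "dy": 0, "dz": 0, "rx": 0, "ry": 0, "rz": 0.05, "fingers": 0.15}, {"dx": 0, "dy": 0, "dz": 0, "rx": 0, "ry": 0, "rz": 0.05, "fingers": 0.15}, {"dx": 0, "dy": 0, "dz": 0, "rx": 0, "ry": 0, "rz": 0.05, "fingers": 0.15}, {"dx": 0, "dy": 0, "dz": 0, "rx": 0, "ry": 0, "rz": 0.05, "fingers": 0.15}])

```text
clock: 7.0
tcp_pos: [0.4669, 0.1188, 0.2015]
orientation: [-0.0, 0.023, 1.0, 0.0]
wrist_force: [-0.1, -0.5, -1.4]
finger_gap: 0.0441
```

```bash
python3 st.py; python3 -c "
from h import *
c=snap('wrist');save(c,'w6.png',(180,140,380,290),3)"
```

```text
clock 7.0
tcp_pos [0.4669 0.1188 0.2015]
wrist_force [-0.0617 -0.4854 -1.3888]
ft_torque [ 0.0461 -0.0378  0.0249]
finger_gap 0.0441
yaw of tool y 1.52500480692438 j6 0.12795681517834645 0.5227578431367874
```

View pics/w6.png

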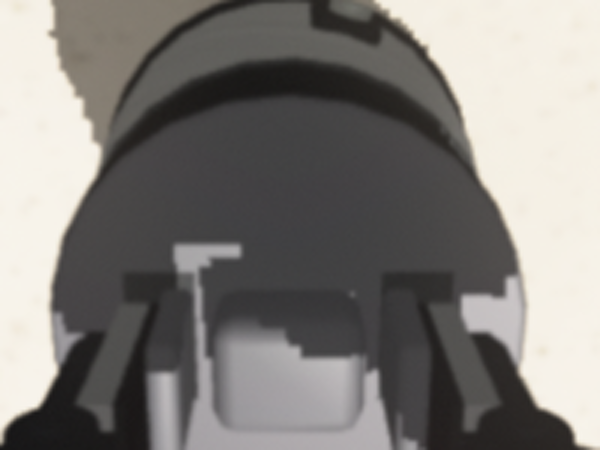

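The cap turns with the fingers: the tabs stay aligned while the switch at crop (345,20) has moved. I'll continue to about 0.55 rad, then take small steps.

Call:
servo_tool(deltas=[{"dx": 0, "dy": 0, "dz": 0, "rx": 0, "ry": 0, "rz": 0.05, "fingers": 0.15}, {"dx": 0, "dy": 0, "dz": 0, "rx": 0, "ry": 0, "rz": 0.05, "fingers": 0.15}, {"dx": 0, "dy": 0, "dz": 0, "rx": 0, "ry": 0, "rz": 0.05, "fingers": 0.15}, {"dx": 0, "dy": 0, "dz": 0, "rx": 0, "ry": 0, "rz": 0.05, "fingers": 0.15}, {"dx": 0, "dy": 0, "dz": 0, "rx": 0, "ry": 0, "rz": 0.05, "fingers": 0.15}])

```text
clock: 7.55
tcp_pos: [0.4669, 0.1188, 0.2015]
orientation: [-0.0, -0.102, 0.995, 0.0]
wrist_force: [-0.5, -0.6, -1.3]
finger_gap: 0.0442
```

```bash
python3 st.py
```

```text
clock 7.55
tcp_pos [0.4669 0.1188 0.2015]
wrist_force [-0.5297 -0.6442 -1.3281]
ft_torque [-0.0029 -0.0712  0.0024]
finger_gap 0.0442
yaw of tool y 1.7742646200604733 j6 -0.121283372751823 0.5223213136196136
```

Call:
servo_tool(deltas=[{"dx": 0, "dy": 0, "dz": 0, "rx": 0, "ry": 0, "rz": 0.02, "fingers": 0.15}, {"dx": 0, "dy": 0, "dz": 0, "rx": 0, "ry": 0, "rz": 0.02, "fingers": 0.15}])

```text
clock: 7.75
tcp_pos: [0.4669, 0.1187, 0.2016]
orientation: [-0.0, -0.121, 0.993, 0.0]
wrist_force: [0.3, -0.2, -1.7]
finger_gap: 0.044
```

```bash
python3 st.py
```

```text
clock 7.75
tcp_pos [0.4669 0.1187 0.2016]
wrist_force [ 0.3109 -0.2061 -1.7478]
ft_torque [ 0.0371 -0.0272  0.0573]
finger_gap 0.044
yaw of tool y 1.8137163038034907 j6 -0.16075601122125022 0.20575130358338356
```

Call:
servo_tool(deltas=[{"dx": 0, "dy": 0, "dz": 0, "rx": 0, "ry": 0, "rz": 0.02, "fingers": 0.15}, {"dx": 0, "dy": 0, "dz": 0, "rx": 0, "ry": 0, "rz": 0.02, "fingers": 0.15}])

```text
clock: 7.95
tcp_pos: [0.467, 0.1187, 0.2017]
orientation: [-0.0, -0.142, 0.99, 0.0]
wrist_force: [0.2, 0.4, -1.2]
finger_gap: 0.0439
```

```bash
python3 st.py
```

```text
clock 7.95
tcp_pos [0.467  0.1187 0.2017]
wrist_force [ 0.2461  0.3709 -1.1791]
ft_torque [ 0.0403 -0.0276 -0.0256]
finger_gap 0.0439
yaw of tool y 1.854908553728919 j6 -0.20200144924908522 0.21870387252420187
```

Call:
servo_tool(deltas=[{"dx": 0, "dy": 0, "dz": 0, "rx": 0, "ry": 0, "rz": 0.02, "fingers": 0.15}, {"dx": 0, "dy": 0, "dz": 0, "rx": 0, "ry": 0, "rz": 0.02, "fingers": 0.15}])

```text
clock: 8.15
tcp_pos: [0.467, 0.1187, 0.2017]
orientation: [0.0, -0.162, 0.987, 0.0]
wrist_force: [-0.4, -0.0, -1.5]
finger_gap: 0.0443
```

```bash
python3 st.py
```

```text
clock 8.15
tcp_pos [0.467  0.1187 0.2017]
wrist_force [-0.3995 -0.0323 -1.4993]
ft_torque [-0.0297 -0.0091 -0.0113]
finger_gap 0.0443
yaw of tool y 1.8954384669622748 j6 -0.2425218564514643 0.21251387894153595
```

Call:
servo_tool(deltas=[{"dx": 0, "dy": 0, "dz": 0, "rx": 0, "ry": 0, "rz": 0.02, "fingers": 0.15}, {"dx": 0, "dy": 0, "dz": 0, "rx": 0, "ry": 0, "rz": 0.02, "fingers": 0.15}])

```text
clock: 8.35
tcp_pos: [0.467, 0.1187, 0.2017]
orientation: [0.0, -0.181, 0.983, 0.0]
wrist_force: [0.1, -0.2, -1.6]
finger_gap: 0.0443
```

```bash
python3 st.py; python3 -c "
from h import *
c=snap('wrist');save(c,'w7.png',k=1.4)"
```

```text
clock 8.35
tcp_pos [0.467  0.1187 0.2017]
wrist_force [ 0.0823 -0.2085 -1.6348]
ft_torque [0.0102 0.0593 0.029 ]
finger_gap 0.0443
yaw of tool y 1.9355873226932991 j6 -0.2826758299373867 0.21029552444815636
```

View pics/w7.png

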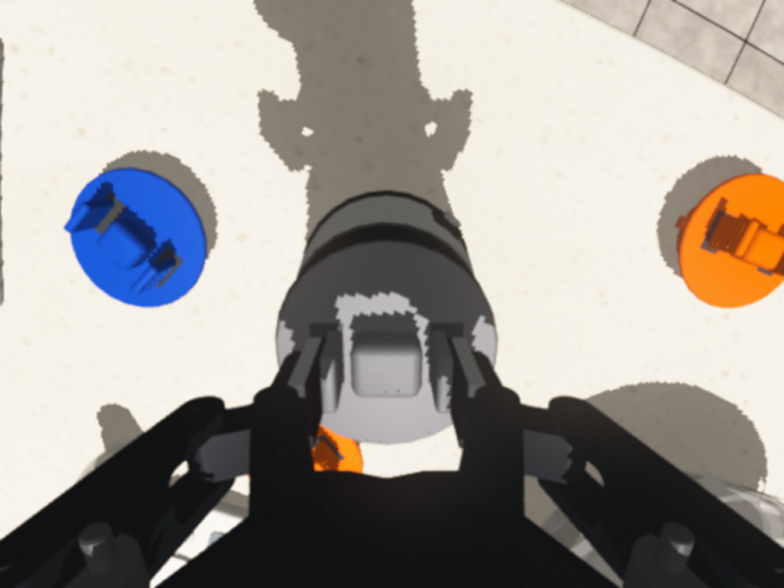

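The cap still follows the fingers, with both tabs in. The switch is now at view px (447,220), and the turn is 0.69 rad. I'll continue in small steps.

Call:
servo_tool(deltas=[{"dx": 0, "dy": 0, "dz": 0, "rx": 0, "ry": 0, "rz": 0.02, "fingers": 0.15}, {"dx": 0, "dy": 0, "dz": 0, "rx": 0, "ry": 0, "rz": 0.02, "fingers": 0.15}])

```text
clock: 8.6
tcp_pos: [0.467, 0.1187, 0.2017]
orientation: [-0.0, -0.201, 0.98, 0.0]
wrist_force: [-0.0, -0.3, -0.2]
finger_gap: 0.0438
```

```bash
python3 st.py
```

```text
clock 8.6
tcp_pos [0.467  0.1187 0.2017]
wrist_force [-0.0439 -0.3433 -0.2077]
ft_torque [ 0.0173 -0.0195  0.0035]
finger_gap 0.0438
yaw of tool y 1.9756320200819972 j6 -0.3227182035695797 0.22133271675556898
```

Call:
servo_tool(deltas=[{"dx": 0, "dy": 0, "dz": 0, "rx": 0, "ry": 0, "rz": 0.02, "fingers": 0.15}, {"dx": 0, "dy": 0, "dz": 0, "rx": 0, "ry": 0, "rz": 0.02, "fingers": 0.15}])

```text
clock: 8.8
tcp_pos: [0.4672, 0.1185, 0.2018]
orientation: [0.0, -0.22, 0.975, -0.0]
wrist_force: [1.7, -1.3, -0.9]
finger_gap: 0.0443
```

```bash
python3 st.py
```

```text
clock 8.8
tcp_pos [0.4672 0.1185 0.2018]
wrist_force [ 1.6842 -1.3081 -0.8948]
ft_torque [-0.2202 -0.1135 -0.3952]
finger_gap 0.0443
yaw of tool y 2.0150556003590525 j6 -0.36230798014164944 -0.165381976403296
```

The stop is felt at 0.77 rad: the moment about z jumps to -0.40 N m, from about zero before. I'll ease back 0.045 rad.

Call:
servo_tool(deltas=[{"dx": 0, "dy": 0, "dz": 0, "rx": 0, "ry": 0, "rz": -0.045, "fingers": 0.15}, {"dx": 0, "dy": 0, "dz": 0, "rx": 0, "ry": 0, "rz": 0, "fingers": 0.15}])

```text
clock: 9.0
tcp_pos: [0.4669, 0.1188, 0.2017]
orientation: [-0.0, -0.198, 0.98, 0.0]
wrist_force: [0.1, -0.1, -2.0]
finger_gap: 0.0437
```

```bash
python3 st.py
```

```text
clock 9.0
tcp_pos [0.4669 0.1188 0.2017]
wrist_force [ 0.1238 -0.1396 -2.0404]
ft_torque [ 0.0029  0.0527 -0.0487]
finger_gap 0.0437
yaw of tool y 1.9694761366091456 j6 -0.31658555522399956 0.2844693046063185
```

Call:
servo_tool(deltas=[{"dx": 0, "dy": 0, "dz": 1.5, "rx": 0, "ry": 0, "rz": 0, "fingers": 0.15}, {"dx": 0, "dy": 0, "dz": 1.5, "rx": 0, "ry": 0, "rz": 0, "fingers": 0.15}])

```text
clock: 9.2
tcp_pos: [0.4669, 0.1188, 0.2048]
orientation: [-0.0, -0.198, 0.98, 0.0]
wrist_force: [0.3, 0.3, 0.1]
finger_gap: 0.0444
```

```bash
python3 st.py
```

```text
clock 9.2
tcp_pos [0.4669 0.1188 0.2048]
wrist_force [0.339  0.2992 0.1058]
ft_torque [ 0.0357 -0.0308 -0.017 ]
finger_gap 0.0444
yaw of tool y 1.969975708652135 j6 -0.3170082926971995 -0.008364044479094446
```

Call:
servo_tool(deltas=[{"dx": 0, "dy": 0, "dz": 4, "rx": 0, "ry": 0, "rz": 0, "fingers": 0.15}, {"dx": 0, "dy": 0, "dz": 4, "rx": 0, "ry": 0, "rz": 0, "fingers": 0.15}, {"dx": 0, "dy": 0, "dz": 4, "rx": 0, "ry": 0, "rz": 0, "fingers": 0.15}])

```text
clock: 9.5
tcp_pos: [0.4671, 0.1187, 0.2172]
orientation: [0.0, -0.198, 0.98, 0.0]
wrist_force: [1.2, -0.3, -1.5]
finger_gap: 0.044
```

Call:
servo_tool(deltas=[{"dx": 0, "dy": 0, "dz": 8, "rx": 0, "ry": 0, "rz": 0, "fingers": 0.15}, {"dx": 0, "dy": 0, "dz": 10, "rx": 0, "ry": 0, "rz": 0, "fingers": 0.15}, {"dx": 0, "dy": 0, "dz": 15, "rx": 0, "ry": 0, "rz": 0, "fingers": 0.15}, {"dx": 0, "dy": 0, "dz": 15, "rx": 0, "ry": 0, "rz": 0, "fingers": 0.15}, {"dx": 0, "dy": 0, "dz": 0, "rx": 0, "ry": 0, "rz": 0, "fingers": 0.15}])

```text
clock: 10.0
tcp_pos: [0.4683, 0.1188, 0.2674]
orientation: [0.002, -0.198, 0.98, -0.0]
wrist_force: [-0.4, 0.2, -1.1]
finger_gap: 0.0443
```

```bash
python3 st.py; python3 - <<'E'
from h import *
a=snap('scene')
for d in cut_out('cap_grip','scene'): print(d['confidence'],np.round(d['extent']),a['img'][d['region']].mean(0).round())
print(w2px(a,[[.467,.119,.1375],[.467,.119,.2]]).round())
b=snap('wrist')
for d in cut_out('board','scene'):
    r=d['region'];ys,xs=np.nonzero(r);print('board',d['confidence'],px2w(a,[[xs.mean(),ys.mean()]],.007))
im=np.hstack([cv2.resize(a['img'][150:350,180:380],(400,400)),cv2.resize(b['img'][140:340,180:380],(400,400))])
cv2.imwrite('pics/lift.png',im[...,::-1])
E
```

```text
clock 10.0
tcp_pos [0.4683 0.1188 0.2674]
wrist_force [-0.3568  0.2175 -1.1297]
ft_torque [0.0068 0.0061 0.0466]
finger_gap 0.0443
yaw of tool y 1.9690225658640828 j6 -0.3161305060963238 -0.00010235008403469692
0.97 [308. 347. 347. 383.] [194.  93.  22.]
0.95 [280. 224. 320. 254.] [89. 88. 93.]
0.84 [226. 255. 260. 279.] [188.  92.  25.]
[[301. 251.]
 [302. 232.]]
board 0.73 [[ 0.50646348 -0.21118339  0.007     ]]
```

View pics/lift.png

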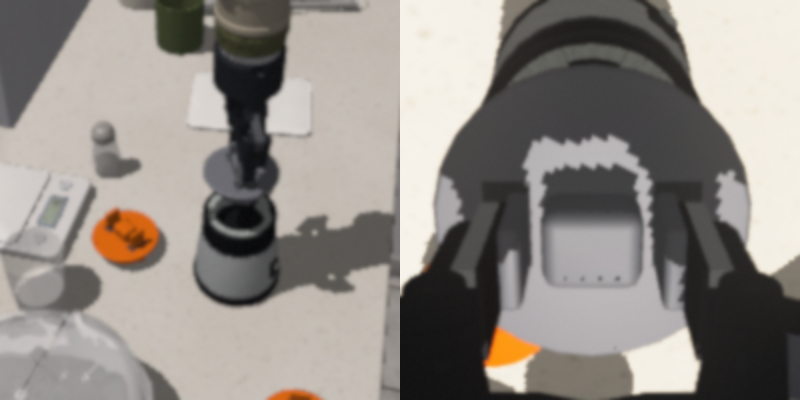

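The cap is off: in the scene half it is held above the open neck at (240,172), and in the wrist half it sits square between the pads. Foot is 103.7 mm below the TCP. Now to the board centre (0.509, -0.224).

Call:
servo_tool(deltas=[{"dx": 2, "dy": -18, "dz": 0, "rx": 0, "ry": 0, "rz": 0, "fingers": 0.15}, {"dx": 4, "dy": -35, "dz": 0, "rx": 0, "ry": 0, "rz": 0, "fingers": 0.15}, {"dx": 5, "dy": -42, "dz": 0, "rx": 0, "ry": 0, "rz": 0, "fingers": 0.15}, {"dx": 5, "dy": -45, "dz": 0, "rx": 0, "ry": 0, "rz": 0, "fingers": 0.15}, {"dx": 5, "dy": -45, "dz": 0, "rx": 0, "ry": 0, "rz": 0, "fingers": 0.15}, {"dx": 5, "dy": -45, "dz": 0, "rx": 0, "ry": 0, "rz": 0, "fingers": 0.15}, {"dx": 5, "dy": -42, "dz": 0, "rx": 0, "ry": 0, "rz": 0, "fingers": 0.15}, {"dx": 4, "dy": -35, "dz": 0, "rx": 0, "ry": 0, "rz": 0, "fingers": 0.15}])

```text
clock: 11.0
tcp_pos: [0.5016, -0.1905, 0.2637]
orientation: [-0.001, -0.197, 0.98, 0.0]
wrist_force: [-0.6, 0.0, -0.8]
finger_gap: 0.0442
```

Call:
servo_tool(deltas=[{"dx": 4, "dy": -22, "dz": 0, "rx": 0, "ry": 0, "rz": 0, "fingers": 0.15}, {"dx": 2, "dy": -14, "dz": -10, "rx": 0, "ry": 0, "rz": 0, "fingers": 0.15}, {"dx": 0, "dy": 0, "dz": -25, "rx": 0, "ry": 0, "rz": 0, "fingers": 0.15}, {"dx": 0, "dy": 0, "dz": -30, "rx": 0, "ry": 0, "rz": 0, "fingers": 0.15}, {"dx": 0, "dy": 0, "dz": -30, "rx": 0, "ry": 0, "rz": 0, "fingers": 0.15}, {"dx": 0, "dy": 0, "dz": -20, "rx": 0, "ry": 0, "rz": 0, "fingers": 0.15}, {"dx": 0, "dy": 0, "dz": -10, "rx": 0, "ry": 0, "rz": 0, "fingers": 0.15}, {"dx": 0, "dy": 0, "dz": 0, "rx": 0, "ry": 0, "rz": 0, "fingers": 0.15}])

```text
clock: 11.8
tcp_pos: [0.5067, -0.223, 0.1376]
orientation: [-0.002, -0.198, 0.98, 0.002]
wrist_force: [0.1, -0.1, -0.6]
finger_gap: 0.0443
```

```bash
python3 st.py; python3 - <<'E'
from h import *
for n in('scene','top'):
    a=snap(n)
    for d in cut_out('cap_grip',n):
        col=a['img'][d['region']].mean(0)
        if np.ptp(col)<30: 
            ys,xs=np.nonzero(d['region']); print(n,d['confidence'],np.round(d['extent']),px2w(a,[[xs.mean(),ys.mean()]],.05),col.round())
b=snap('wrist'); save(b,'bd.png')
E
```

```text
clock 11.8
tcp_pos [ 0.5067 -0.223   0.1376]
wrist_force [ 0.0574 -0.1271 -0.6414]
ft_torque [-0.0004  0.054  -0.001 ]
finger_gap 0.0443
yaw of tool y 1.969632598932051 j6 -0.9585239866540364 0.0004296200677345041
scene 0.6 [293. 182. 320. 202.] [[ 0.51349928 -0.22165924  0.05      ]] [91. 91. 95.]
scene 0.28 [183. 265. 213. 306.] [[0.70938232 0.20764482 0.05      ]] [157. 153. 150.]
top 0.69 [177. 140. 209. 175.] [[0.70593632 0.21206527 0.05      ]] [125. 120. 113.]
top 0.48 [329. 211. 344. 236.] [[ 0.52648175 -0.19965819  0.05      ]] [85. 84. 87.]
```

Call:
servo_tool(deltas=[{"dx": 0, "dy": 0, "dz": -10, "rx": 0, "ry": 0, "rz": 0, "fingers": 0.15}, {"dx": 0, "dy": 0, "dz": -8, "rx": 0, "ry": 0, "rz": 0, "fingers": 0.15}, {"dx": 0, "dy": 0, "dz": -4, "rx": 0, "ry": 0, "rz": 0, "fingers": 0.15}, {"dx": 0, "dy": 0, "dz": -2, "rx": 0, "ry": 0, "rz": 0, "fingers": 0.15}, {"dx": 0, "dy": 0, "dz": -1, "rx": 0, "ry": 0, "rz": 0, "fingers": 0.15}, {"dx": 0, "dy": 0, "dz": 0, "rx": 0, "ry": 0, "rz": 0, "fingers": 0.15}])

```text
clock: 12.65
tcp_pos: [0.5079, -0.2243, 0.1146]
orientation: [-0.0, -0.198, 0.98, 0.0]
wrist_force: [-0.1, 0.5, -0.1]
finger_gap: 0.044
```

Call:
servo_tool(deltas=[{"dx": 0, "dy": 0, "dz": -1, "rx": 0, "ry": 0, "rz": 0, "fingers": 0.15}, {"dx": 0, "dy": 0, "dz": 0, "rx": 0, "ry": 0, "rz": 0, "fingers": 0.15}])

```text
clock: 12.85
tcp_pos: [0.5081, -0.2244, 0.1138]
orientation: [0.0, -0.198, 0.98, -0.0]
wrist_force: [0.3, 0.3, -0.8]
finger_gap: 0.0441
```

Call:
servo_tool(deltas=[{"dx": 0, "dy": 0, "dz": -1, "rx": 0, "ry": 0, "rz": 0, "fingers": 0.15}, {"dx": 0, "dy": 0, "dz": 0, "rx": 0, "ry": 0, "rz": 0, "fingers": 0.15}])

```text
clock: 13.05
tcp_pos: [0.508, -0.2243, 0.1127]
orientation: [0.0, -0.198, 0.98, 0.0]
wrist_force: [-0.1, -0.2, -0.6]
finger_gap: 0.0442
```

Call:
servo_tool(deltas=[{"dx": 0, "dy": 0, "dz": -1, "rx": 0, "ry": 0, "rz": 0, "fingers": 0.15}, {"dx": 0, "dy": 0, "dz": 0, "rx": 0, "ry": 0, "rz": 0, "fingers": 0.15}])

```text
clock: 13.25
tcp_pos: [0.5079, -0.2243, 0.1116]
orientation: [-0.0, -0.198, 0.98, 0.0]
wrist_force: [0.3, -0.8, -1.2]
finger_gap: 0.0443
```

Call:
servo_tool(deltas=[{"dx": 0, "dy": 0, "dz": -1, "rx": 0, "ry": 0, "rz": 0, "fingers": 0.15}, {"dx": 0, "dy": 0, "dz": 0, "rx": 0, "ry": 0, "rz": 0, "fingers": 0.15}])

```text
clock: 13.45
tcp_pos: [0.5079, -0.2242, 0.1106]
orientation: [-0.0, -0.198, 0.98, 0.0]
wrist_force: [-0.4, 1.0, -1.2]
finger_gap: 0.0442
```

Call:
servo_tool(deltas=[{"dx": 0, "dy": 0, "dz": -1, "rx": 0, "ry": 0, "rz": 0, "fingers": 0.15}, {"dx": 0, "dy": 0, "dz": 0, "rx": 0, "ry": 0, "rz": 0, "fingers": 0.15}])

```text
clock: 13.65
tcp_pos: [0.508, -0.2243, 0.1097]
orientation: [0.0, -0.198, 0.98, 0.0]
wrist_force: [0.1, -0.7, -0.1]
finger_gap: 0.0439
```

Call:
servo_tool(deltas=[{"dx": 0, "dy": 0, "dz": -0.7, "rx": 0, "ry": 0, "rz": 0, "fingers": 0.15}, {"dx": 0, "dy": 0, "dz": 0, "rx": 0, "ry": 0, "rz": 0, "fingers": 0.15}, {"dx": 0, "dy": 0, "dz": 0, "rx": 0, "ry": 0, "rz": 0, "fingers": 0.15}])

```text
clock: 13.95
tcp_pos: [0.508, -0.2243, 0.1096]
orientation: [0.0, -0.198, 0.98, -0.0]
wrist_force: [-2.6, 0.4, 5.3]
finger_gap: 0.0442
```

Call:
servo_tool(deltas=[{"dx": 0, "dy": 0, "dz": -0.7, "rx": 0, "ry": 0, "rz": 0, "fingers": 0.15}, {"dx": 0, "dy": 0, "dz": 0, "rx": 0, "ry": 0, "rz": 0, "fingers": 0.15}, {"dx": 0, "dy": 0, "dz": 0, "rx": 0, "ry": 0, "rz": 0, "fingers": 0.15}])

```text
clock: 14.25
tcp_pos: [0.508, -0.2243, 0.1096]
orientation: [0.0, -0.198, 0.98, -0.0]
wrist_force: [-4.3, 1.9, 10.4]
finger_gap: 0.0441
```

The foot met the board at TCP z 0.1096, within about 1 mm of the expected height. I'll ease the press, open slowly and retreat straight up.

Call:
servo_tool(deltas=[{"dx": 0, "dy": 0, "dz": 1.3, "rx": 0, "ry": 0, "rz": 0, "fingers": 0.1}, {"dx": 0, "dy": 0, "dz": 0, "rx": 0, "ry": 0, "rz": 0, "fingers": -0.1}, {"dx": 0, "dy": 0, "dz": 0, "rx": 0, "ry": 0, "rz": 0, "fingers": -0.2}, {"dx": 0, "dy": 0, "dz": 0, "rx": 0, "ry": 0, "rz": 0, "fingers": -0.35}, {"dx": 0, "dy": 0, "dz": 0, "rx": 0, "ry": 0, "rz": 0, "fingers": -0.6}, {"dx": 0, "dy": 0, "dz": 0, "rx": 0, "ry": 0, "rz": 0, "fingers": -1}, {"dx": 0, "dy": 0, "dz": 0, "rx": 0, "ry": 0, "rz": 0, "fingers": -1}, {"dx": 0, "dy": 0, "dz": 0, "rx": 0, "ry": 0, "rz": 0, "fingers": -1}])

```text
clock: 15.05
tcp_pos: [0.508, -0.2243, 0.1096]
orientation: [0.0, -0.198, 0.98, 0.0]
wrist_force: [-0.5, -0.2, -0.7]
finger_gap: 0.0856
```

Call:
servo_tool(deltas=[{"dx": 0, "dy": 0, "dz": 5, "rx": 0, "ry": 0, "rz": 0, "fingers": -1}, {"dx": 0, "dy": 0, "dz": 15, "rx": 0, "ry": 0, "rz": 0, "fingers": -1}, {"dx": 0, "dy": 0, "dz": 30, "rx": 0, "ry": 0, "rz": 0, "fingers": -1}, {"dx": 0, "dy": 0, "dz": 40, "rx": 0, "ry": 0, "rz": 0, "fingers": -1}, {"dx": 0, "dy": 0, "dz": 20, "rx": 0, "ry": 0, "rz": 0, "fingers": -1}, {"dx": 0, "dy": 0, "dz": 0, "rx": 0, "ry": 0, "rz": 0, "fingers": -1}, {"dx": 0, "dy": 0, "dz": 0, "rx": 0, "ry": 0, "rz": 0, "fingers": -1}])

```text
clock: 15.75
tcp_pos: [0.5081, -0.2243, 0.22]
orientation: [0.0, -0.198, 0.98, -0.0]
wrist_force: [0.1, 0.8, -0.5]
finger_gap: 0.0854
```

```bash
python3 st.py; python3 - <<'E'
from h import *
a=snap('scene');b=snap('wrist')
for d in cut_out('cap_grip','wrist'):
    if np.ptp(b['img'][d['region']].mean(0))<30:
        h=cv2.convexHull(np.argwhere(d['region'])[:,::-1].astype(np.int32)).reshape(-1,2)
        print('cap',d['confidence'],cv2.fitEllipse((px2w(b,h,.031)[:,:2]*1000).astype(np.float32)))
im=np.hstack([cv2.resize(a['img'][110:260,220:370],(400,400)),cv2.resize(b['img'],(400,300))[:,:] if 0 else cv2.copyMakeBorder(cv2.resize(b['img'],(400,300)),0,100,0,0,0)])
cv2.imwrite('pics/end.png',im[...,::-1])
E
```

```text
clock 15.75
tcp_pos [ 0.5081 -0.2243  0.22  ]
wrist_force [ 0.0783  0.7584 -0.518 ]
ft_torque [ 0.0451  0.019  -0.064 ]
finger_gap 0.0854
yaw of tool y 1.9689656366648105 j6 -0.958521305291477 -1.2415894445894082e-05
cap 0.97 ((508.26934814453125, -224.3170623779297), (89.14657592773438, 89.62865447998047), 59.300350189208984)
cap 0.36 ((502.5970458984375, -197.77252197265625), (9.461358070373535, 28.983829498291016), 117.2922592163086)
cap 0.35 ((692.0125122070312, -391.1170959472656), (86.61812591552734, 210.9367218017578), 54.3144645690918)
```

View pics/end.png

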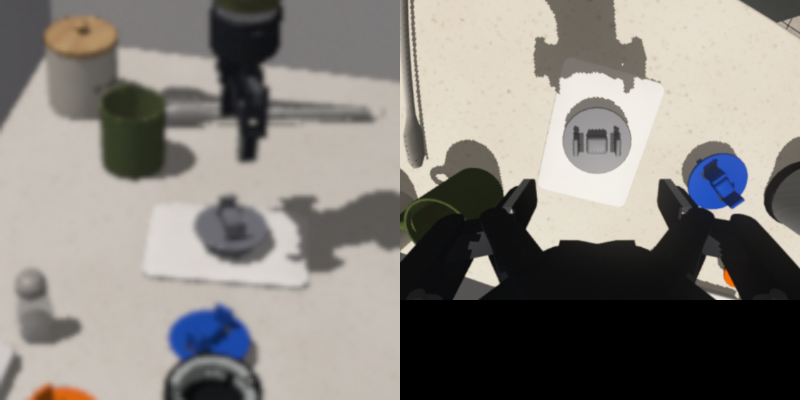

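The cap stands upright at the board's centre, at about (597,138) in the wrist half. It is free of the fingers, with its tabs sprung out. Handing in.

```bash
python3 -c "
from workcell import job
print(job.hand_in())"
```

```text
the job is handed in; nothing more can be done
None
```

The grinder is open: I took its cap off and set it upright on the white board. I handed the job in with about 16 s on the clock; hand-in gives no verdict.

**What I did:**
- I gripped both tabs at 20 N.
- I rose about 3 mm to take off the downward push from closing, which peaked at 9.3 N in the readings.
- I turned the cap anticlockwise 0.77 rad, until the stop showed as a jump to -0.40 N m about the vertical.
- I eased back 0.045 rad, lifted straight up, carried the cap to the board and lowered it in small steps. The highest press I read on the board was 10 N.
- I then eased off, opened the fingers and retreated upward.

**Last checks:**
- **Position:** the cap centre measured (0.508, -0.224) m, within 1 mm of the board centre found at the start.
- **State of the cap:** in the last picture the cap is upright and its tabs look sprung out; I did not measure either.
- **Robot clear:** the wrist forces are about zero and the fingers are about 100 mm above the cap.
- **Bystanders:** the mug and shaker look unmoved. The glass is outside that last picture, though an earlier one with the cap on the board's side showed it in place.

**Checks that disagreed:**
- The moment sensor read about zero while the cap turned freely, not the stated 0.1 to 0.2 N m; pictures taken at 0.28 and 0.69 rad showed the cap turning with the fingers.
- The closed fingers read 44 mm against the expected 46 mm over the pressed tabs.
- The first set of move calls was refused because each row needs every key. Nothing moved.

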